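# Dock the cordless cup warmer and switch it off

### The job

Put the steel cup warmer on its charging dock for the night: slide it along the table and press it firmly, but without ramming it, square against the long wooden rail, then slide it along that rail and press it firmly home against the end stop in front of the short rail, so that the brass pin is pushed in and it is left flush with both. Its dial must be left turned fully anticlockwise to its off stop. Leave the jug, the saucer with its mug and the spoon alone.

Things in the scene. Friction and masses are not known exactly. Their poses are not given: they have to be found in the camera images.
- warmer: loose cup warmer: flat steel box 125 (its x) x 170 (its y) x 45 mm high, 0.65 to 0.93 kg, round black hot plate flush in its top at the +y end, black dial at the -y end. Too wide to grip; slides on the table at 3 to 9 N. Origin: centre of its underside, z up. When parked, its +x face (170 mm long) lies on the long rail and its +y face (125 mm) on the end stop
- warmer_corner (a point): the warmer's own +x +y bottom corner, which ends beside the long rail and the end stop; at (62.5, 85, 0) mm in the warmer's frame
- dial_grip (a point): point on the dial's axis, inside its upright grip bar, at the height to grip: (0, -48, 76.5) mm in the warmer's frame. The bar is 42 mm long, 14 mm thick and reaches from 51 to 84 mm above the table; under it lie a round disc of 44 mm and a flat base of 68 mm, level with the warmer's top
- dial (a joint): the dial's angle in rad: 0 = off, the fixed anticlockwise stop, up to 4.7; grows clockwise seen from above. At 0 the grip bar lies along the warmer's x axis, the white mark on its top towards -x. Turns stiffly (0.05 N m) and stays where it is left; turned hard against the stop, it twists the whole warmer
- corner: fixed. Inner corner where the two wooden rails meet, at table height (origin). The frame's -y runs along the inner face of the long rail, its -x along the inner face of the short rail. Both rails stand on the table, 30 mm high and 20 mm thick
- long_rail: fixed dark wooden rail, 320 mm long. Same origin and axes as the corner: its inner face is the plane x = 0, from y = 0 to -320 mm
- short_rail: fixed dark wooden rail, 180 mm long; same origin and axes as the corner; inner face y = 0, from x = 0 to -180 mm. It carries the end stop, a wooden block of 90 x 20 x 35 mm (x from -105 to -15 mm) clamped on two steel rods; the stop's face, parallel to the rail, stands anywhere from 25 to 60 mm inside it (y = -25 to -60 mm). Where is not measured: look or feel for it. It does not yield
- jug: polished steel tea jug, 104 mm across, 200 mm tall, handle to its +y; origin: centre of its underside. Leave alone
- saucer: flat steel saucer tray, 130 x 160 x 8 mm, carrying the mug; origin: centre of its underside. Leave alone
- mug: steel mug, 76 mm across, 62 mm tall, standing on the saucer, handle to its +y; origin: centre of its underside. Leave alone
- spoon: steel teaspoon, 150 mm long along its x, lying on the table. Leave alone
- pin (a joint): how far the sprung brass pin, 16 mm thick, is pushed into the end stop, in m: 0 = free, standing 6 mm out of the stop's face at x = -60 mm, 20 mm above the table; 0.006 = pushed in level with the face, as the warmer does when it is home. Its spring is weak (under 1 N) and does not push the warmer back
Not all that is in view belongs to the job. Leave any pink or purple look-alike of the warmer alone.

How it is judged:
By the outcome, as a careful person would: the job done as asked, in the order asked, and still so for the second after the job is handed in, with the robot touching nothing.
It also fails if it takes over 72 s, if anything falls off the work surface, if the arm or the gripper's body presses on something with over 40 N, if the wrist force passes 120 N, or if a joint passes its speed limit or range.

### The arm

A 6-joint arm with a two-finger parallel gripper is mounted at the origin on the work surface. World frame = base frame: x ahead of the robot, y to its left, z up, the work surface at z = 0. Lengths are in m, angles in degrees, forces in N, time in s.
With the tool pointing down it reaches from about 0.25 to 0.725 m from the base axis. Payload 9.7 kg.
Tool frame: the origin (TCP) lies between the finger pads; the fingertips stand 19 mm ahead of it and the grasp point (between the pads) is the TCP; z points along the fingers, y is the line along which they close (so a half turn about z gives the same grasp; the last joint's range is limited). The gripper opens to 85 mm and grips with 20 to 120 N. Pads are 22 mm wide; open, the fingers measure 114 mm over their backs; the gripper's body (76 mm by 85 mm) begins 54 mm behind the grasp point. The pads swing forward as they close: fully open they stand 13 mm farther back than shut.
Start: joints at [-69.385, 4.979, 10.078, 95.1, 0, 90], TCP at [0.194, -0.515, 0.25] pointing down, gripper open.
Joint ranges: [-179.16, 179.16], [-48.56, 103.87], [-65.8, 70.77], [-126.05, 130.52], [-82.76, 87.17], [-180, 180]. Speed limits (degrees/s): [127.2, 127.2, 147.25, 180, 180, 180].

### API

Orientations are given as [roll, pitch, yaw] about the fixed x, y, z axes, in that order (R = Rz(yaw) Ry(pitch) Rx(roll)).
In Python, from workcell import bot gives the robot as it stands. The module is installed in compiled form; this text tells all that it offers.
- The arm moves only by the shell command python3 -m crank 'ROWS' [OPENING] [FORCE]. ROWS is JSON, a list that holds one entry, the list of rows, each a list of 6 numbers: the shift along the world's x, y, z as a fraction of full scale, then the turn, a rotation vector about the world's x, y, z as a fraction of full scale. In form: [[[x, y, z, wx, wy, wz], ...]]. A call has 1 to 20 rows; each row shifts and turns the commanded pose from where the row before left it; what a row does not reach is not made up. Full scale, the value 1, is 20 mm for a shift and 0.12 rad for a turn. A row lasts 1/12 s, in which the tool goes at most 41.7 mm and 7.16 degrees, less where a joint would pass 70% of its speed; a pose out of reach is approached as far as the arm can. A call with a number of a shift or a turn outside -1 to 1 is refused whole. A call with a gripper value outside its range is refused whole. OPENING is the opening, from 0 (shut) to 1 (fully open), set as the call begins (- or left out, the last holds). The fingers move at their own pace and stop on an object; FORCE is the grip in N (left out, the last holds). Time passes only in rows, so rows that do not move let the fingers close. It gives the time, the measured TCP pose, the force, the opening and the grip force at its end, in the units of the state.
- bot.get_obs(): the state, without advancing time (a new reading comes with each control period).
- bot.camera(name): name is "side" or "top" or "wrist"; returns the picture (400x640x3 uint8, red, green, blue); there is no depth.
- bot.camera_model(name): a dict with "vertical_fov" (degrees; the focal length in pixels is half the picture's height over the tangent of half this angle, whatever the lens; pixels are square), "cx", "cy" (the principal point, pixels), "R" (3x3) and "t" (3): a world point X has camera coordinates R X + t. Camera axes: x right, y down, z forward; pixel columns grow to the right and rows downward; lengths in m; the calibration is good to about 2 mm. A picture is of the moment at which its call begins: read the wrist's pose just before it. camera_model takes no time and is no camera call; for the wrist camera it gives the pose at the moment of the call.
- bot.job_done(): hands the job in; it is judged then, once.
The state is a dict: "time": time; "q": joint angles; "qd": joint speeds; "joint_efforts": joint torques, N m; "ee_pos": TCP position; "tcp_rot": TCP orientation; "wrist_force": force on the tool from outside, world axes, zero at the start; "torque": the same for the moment, N m; "opening": finger opening in m; "grasp_force": force on a finger pad.
Only numpy, scipy, OpenCV 4.12 (cv2) and the standard library are available. Lean on these libraries where they do the work, as an engineer would, in place of code of your own. Each camera call takes 0.05 s, during which the arm holds its last target. There are 200 camera calls.

## Working session

There is one attempt and no reset: what is moved stays moved. The work goes in short steps, Python scripts to look and compute and a shell command to move; the robot and the scene stay as the last step left them, time stands still between calls to the robot, and variables do not carry over. Pictures are saved under pics/ and viewed, at most 10 in all, crops included, and the job is handed in when it is done.

```bash
mkdir -p pics
python3 - <<'E'
from workcell import bot
import cv2,json
for n in("top","side"):
    cv2.imwrite(f"pics/{n}0.png",bot.camera(n)[:,:,::-1]); m=bot.camera_model(n); print(n,m)
o=bot.get_obs();print(o)
E
```

```text
top {'vertical_fov': 43.388461886854586, 'cx': 316.83815971966067, 'cy': 188.9646312927859, 'R': array([[ 0.0134971 , -0.99978092, -0.01599839],
       [-0.98065175, -0.0101105 , -0.19549916],
       [ 0.19529458,  0.01832752, -0.98057337]]), 't': array([0.0178889 , 0.52549247, 1.30724414])}
side {'vertical_fov': 48.478694369841335, 'cx': 319.24837694114245, 'cy': 205.03795816330316, 'R': array([[-0.99451837, -0.10427067, -0.00779995],
       [-0.07587832,  0.771014  , -0.6322815 ],
       [ 0.07194229, -0.62822372, -0.77469947]]), 't': array([0.53624448, 0.08851268, 1.38208199])}
{'time': 0.1, 'q': array([-6.93854048e+01,  5.00843227e+00,  1.00408041e+01,  9.50975151e+01,
       -5.05525605e-04,  8.99997735e+01]), 'qd': array([-0.05128271, -0.14237112,  0.01149594,  0.09144875, -0.03616511,
       -0.08661639]), 'joint_efforts': array([-9.59255121e-04, -5.21561086e+01,  4.65654337e+01,  1.61043619e-02,
       -5.02758940e-05, -3.12117734e-06]), 'ee_pos': array([ 0.19358649, -0.51463709,  0.24966551]), 'tcp_rot': array([-1.79934857e+02,  5.05267734e-04,  2.06148223e+01]), 'wrist_force': array([ 0.42124181, -0.43234135, -0.82394042]), 'torque': array([ 0.00202987, -0.00152168, -0.00346444]), 'grasp_force': 0.0, 'opening': 0.08548526589026911}
```

View pics/top0.png

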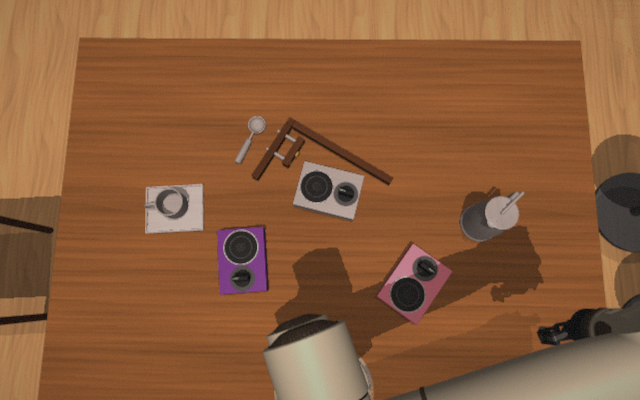

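View pics/side0.png

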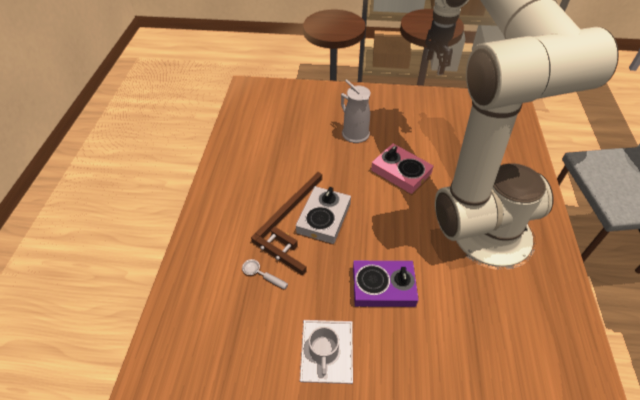

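The top view shows the silver warmer at about (329,191), rail corner at (291,121), long rail running to (391,182), end stop at (294,152). The pink and purple look-alikes are at (415,283) and (242,260). I'll zoom in for edges.

Run:
```python
import cv2
i=cv2.imread("pics/top0.png")[105:230,240:400]
cv2.imwrite("pics/crop0.png",cv2.resize(i,(800,600) if 0 else (768,600),interpolation=cv2.INTER_CUBIC))
```

```text
(no output)
```

View pics/crop0.png

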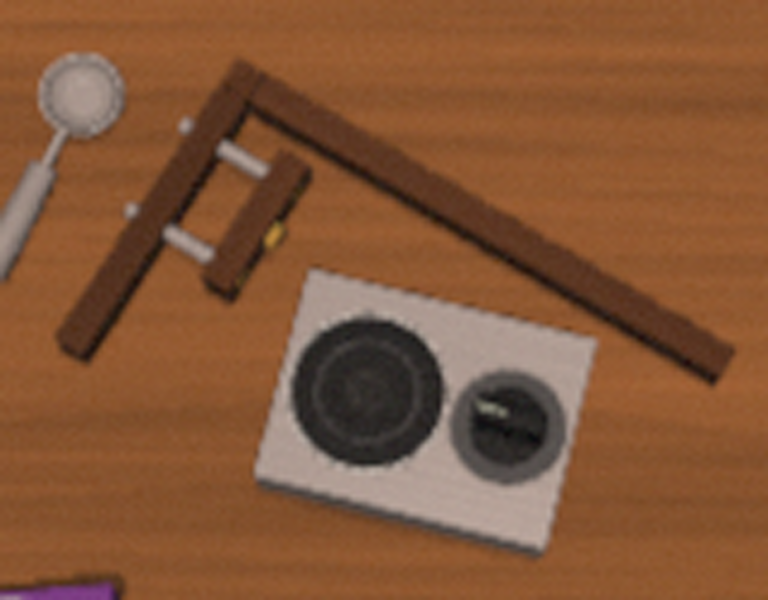

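Corners are clear in the crop (scale 4.8, offset 240,105). The warmer's top corners are (312,268), (597,341), (545,550) and (256,482). The dial mark points left, roughly 100° from off. I'll fit the poses next.

```bash
cat > h.py <<'E'
import numpy as np
from workcell import bot
from scipy.optimize import least_squares
def proj(n,X,m=None):
    m=m or bot.camera_model(n); f=200/np.tan(np.radians(m['vertical_fov']/2))
    c=np.asarray(X)@np.array(m['R']).T+m['t']; return c[:,:2]/c[:,2:]*f+[m['cx'],m['cy']]
def R2(a): return np.array([[np.cos(a),-np.sin(a)],[np.sin(a),np.cos(a)]])
def place(p,L): L=np.array(L,float); return np.c_[L[:,:2]@R2(p[2]).T+p[:2],L[:,2]]
def fit(n,L,px,p0):
    m=bot.camera_model(n)
    r=least_squares(lambda p:(proj(n,place(p,L),m)-px).ravel(),p0); return r.x,np.abs(r.fun).max()
def ray(n,px,z):
    m=bot.camera_model(n); f=200/np.tan(np.radians(m['vertical_fov']/2))
    R=np.array(m['R']); d=R.T@[(px[0]-m['cx'])/f,(px[1]-m['cy'])/f,1]; c=-R.T@m['t']; return (c+d*(z-c[2])/d[2])[:2]
E
python3 - <<'E'
from h import *
px=lambda *a:np.array(a)/4.8+[240,105]
h=.045
w,e=fit("top",[[.0625,.085,h],[.0625,-.085,h],[-.0625,-.085,h],[-.0625,.085,h]],px((312,268),(597,341),(545,550),(256,482)),[.5,0,0])
print("warmer",w[:2],np.degrees(w[2]),e)
c,e=fit("top",[[0,0,.03],[0,-.32,.03],[.02,-.32,.03],[.02,.02,.03],[-.18,0,.03],[-.18,.02,.03]],px((252,104),(715,376),(735,348),(241,60),(88,358),(60,340)),[.6,0,0])
print("corner",c[:2],np.degrees(c[2]),e)
loc=lambda q:(R2(c[2]).T@(np.array(q)-c[:2]))*1e3
for q in ((311,170),(232,295),(205,280),(290,150)): print("stop top",loc(ray("top",px(q)[0],.035)))
print("pin",loc(ray("top",px((280,234))[0],.02)))
print("warmer in corner",loc(w[:2]))
a,b=[ray("top",px(q)[0],.084) for q in ((478,402),(545,434))]
print("bar dir world deg (towards mark)",np.degrees(np.arctan2(*(a-b)[::-1])),"mid",(a+b)/2,"grip",place(w,[[0,-.048,0]])[0][:2])
E
```

```text
warmer [ 0.52342456 -0.00875929] -13.499220423124353 0.6771100199673299
corner [0.70927912 0.09719763] -30.63953361059715 1.717941383464506
stop top [-17.8059822  -53.79627926]
stop top [-105.07616459  -54.14349277]
stop top [-105.60365504  -36.07647801]
stop top [-13.82343996 -36.94491448]
pin [-56.79496132 -55.82874223]
warmer in corner [-105.90813907 -185.88235759]
bar dir world deg (towards mark) 64.54600726420601 mid [ 0.51131946 -0.05480463] grip [ 0.51221982 -0.0554332 ]
```

```bash
python3 -m crank '[[[0.2,1,0.2,0,0,0.49],[0.2,1,0.2,0,0,0.49],[0.2,1,0.2,0,0,0.49],[0.2,1,0.2,0,0,0.49],[0.2,1,0.2,0,0,0.49],[0.2,1,0.2,0,0,0.49],[0.2,1,0.2,0,0,0.49],[0.2,1,0.2,0,0,0.49],[0.2,1,0.2,0,0,0.49],[0.2,1,0.2,0,0,0.49],[0.2,1,0.2,0,0,0.49],[0.2,1,0.2,0,0,0.49],[0.2,1,0.2,0,0,0.49],[0,0,0,0,0,0]]]' 1 40
python3 -m crank '[[[1,0.75,-0.2,0,0,0],[1,0.75,-0.2,0,0,0],[1,0.75,-0.2,0,0,0],[1,0.75,-0.2,0,0,0],[1,0.75,-0.2,0,0,0],[1,0.75,-0.2,0,0,0],[1,0.75,-0.2,0,0,0],[1,0.75,-0.2,0,0,0],[1,0.75,-0.2,0,0,0],[1,0.75,-0.2,0,0,0],[1,0.75,-0.2,0,0,0],[1,0.75,-0.2,0,0,0],[1,0.75,-0.2,0,0,0],[0,0,0,0,0,0],[0,0,0,0,0,0],[0,0,0,0,0,0]]]'
```

```text
time: 1.27
ee_pos: [0.2458, -0.2526, 0.3033]
tcp_rot: [179.9, -0.0, 64.7]
wrist_force: [-0.7, -0.2, -1.0]
opening: 0.0856
grasp_force: 0.0
time: 2.6
ee_pos: [0.5054, -0.0601, 0.2499]
tcp_rot: [-179.9, 0.0, 64.4]
wrist_force: [-0.2, 0.2, 0.4]
opening: 0.0853
grasp_force: 0.0
```

```bash
python3 -m crank '[[[0.33,0.25,-0.8,0,0,0],[0,0,-1,0,0,0],[0,0,-1,0,0,0],[0,0,-1,0,0,0],[0,0,-1,0,0,0],[0,0,-1,0,0,0],[0,0,-1,0,0,0],[0,0,-1,0,0,0],[0,0,-0.5,0,0,0],[0,0,-0.37,0,0,0],[0,0,0,0,0,0],[0,0,0,0,0,0],[0,0,0,0,0,0]]]' 0.6 30
python3 -m crank '[[[0,0,0,0,0,0],[0,0,0,0,0,0],[0,0,0,0,0,0],[0,0,0,0,0,0],[0,0,0,0,0,0],[0,0,0,0,0,0],[0,0,0,0,0,0],[0,0,0,0,0,0]]]' 0 30
```

```text
time: 3.68
ee_pos: [0.5128, -0.055, 0.0782]
tcp_rot: [179.9, -0.0, 64.4]
wrist_force: [0.5, 0.2, 0.5]
opening: 0.0513
grasp_force: 0.0
time: 4.35
ee_pos: [0.5127, -0.0548, 0.0776]
tcp_rot: [179.9, -0.0, 64.4]
wrist_force: [1.5, 1.3, 5.5]
opening: 0.0135
grasp_force: 33.3
```

```bash
python3 -m crank '[[[0,0,0,0,0,0.7],[0,0,0,0,0,0.7],[0,0,0,0,0,0.7],[0,0,0,0,0,0.7],[0,0,0,0,0,0.7],[0,0,0,0,0,0.7],[0,0,0,0,0,0.7],[0,0,0,0,0,0.7],[0,0,0,0,0,0.7],[0,0,0,0,0,0.7],[0,0,0,0,0,0.7],[0,0,0,0,0,0.7],[0,0,0,0,0,0.7],[0,0,0,0,0,0.7],[0,0,0,0,0,0.7],[0,0,0,0,0,0.7],[0,0,0,0,0,0.7],[0,0,0,0,0,0.7],[0,0,0,0,0,0.7],[0,0,0,0,0,0]]]'
python3 -c "
from workcell import bot;print(bot.get_obs()['torque'])"
python3 -m crank '[[[0,0,0,0,0,0.4],[0,0,0,0,0,0.4],[0,0,0,0,0,0.3],[0,0,0,0,0,0],[0,0,0,0,0,0]]]'
python3 -c "
from workcell import bot;print(bot.get_obs()['torque'])"
```

```text
time: 6.02
ee_pos: [0.5134, -0.0543, 0.0776]
tcp_rot: [179.9, 0.1, 156.2]
wrist_force: [3.5, 2.9, 3.7]
opening: 0.0136
grasp_force: 32.7
[ 0.57593324 -0.76395346  0.10715342]
time: 6.43
ee_pos: [0.5133, -0.0542, 0.0777]
tcp_rot: [179.9, 0.1, 163.4]
wrist_force: [4.0, 3.7, 4.3]
opening: 0.0131
grasp_force: 32.8
[ 0.75271616 -0.73834133  0.05843707]
```

```bash
T="from workcell import bot;print(bot.get_obs()['torque'])"
python3 -m crank '[[[0,0,0,0,0,0.3],[0,0,0,0,0,0],[0,0,0,0,0,0]]]'; python3 -c "$T"
python3 -m crank '[[[0,0,0,0,0,0.3],[0,0,0,0,0,0],[0,0,0,0,0,0]]]'; python3 -c "$T"
python3 -m crank '[[[0,0,0,0,0,0.2],[0,0,0,0,0,0],[0,0,0,0,0,0]]]'; python3 -c "$T"
```

```text
time: 6.68
ee_pos: [0.5131, -0.0544, 0.0776]
tcp_rot: [179.9, 0.1, 165.4]
wrist_force: [4.1, 3.5, 5.4]
opening: 0.0134
grasp_force: 33.0
[ 0.74343507 -0.8309278   0.03683584]
time: 6.93
ee_pos: [0.513, -0.0547, 0.0776]
tcp_rot: [180.0, 0.1, 167.5]
wrist_force: [3.7, 2.1, 6.6]
opening: 0.0134
grasp_force: 33.0
[ 0.37469035 -0.62688805 -0.08958316]
time: 7.18
ee_pos: [0.5129, -0.0549, 0.0776]
tcp_rot: [180.0, 0.1, 168.8]
wrist_force: [1.4, 1.8, 5.2]
opening: 0.0134
grasp_force: 33.0
[ 0.29114343 -0.62250245 -0.24074717]
```

```bash
python3 -m crank '[[[0,0,0,0,0,0],[0,0,0,0,0,0],[0,0,0,0,0,0],[0,0,0,0,0,0],[0,0,0,0,0,0],[0,0,0,0,0,0]]]' 1
python3 -m crank '[[[0,0,0.5,0,0,0],[0,0,1,0,0,0],[0,0,1,0,0,0],[0,0,1,0,0,0],[-0.58,0.66,0.3,0,0,-0.35],[-0.58,0.66,0,0,0,-0.35],[-0.58,0.66,0,0,0,-0.35],[-0.58,0.66,0,0,0,-0.35],[-0.58,0.66,0,0,0,-0.35],[-0.58,0.66,0,0,0,-0.35],[-0.58,0.66,0,0,0,-0.35],[-0.58,0.66,0,0,0,-0.37],[0,0,0,0,0,0],[0,0,0,0,0,0],[0,0,0,0,0,0]]]'
python3 - <<'E'
from workcell import bot
import cv2
i=bot.camera("top")[:,:,::-1][100:250,200:400]
cv2.imwrite("pics/top1.png",cv2.resize(i,(800,600),interpolation=cv2.INTER_CUBIC))
E
```

```text
time: 7.68
ee_pos: [0.5121, -0.0548, 0.0767]
tcp_rot: [-180.0, -0.0, 168.9]
wrist_force: [0.6, -0.2, 0.1]
opening: 0.0839
grasp_force: 0.0
time: 8.93
ee_pos: [0.4198, 0.0507, 0.1535]
tcp_rot: [180.0, 0.1, 149.6]
wrist_force: [0.0, -0.1, -0.3]
opening: 0.0853
grasp_force: 0.0
```

View pics/top1.png

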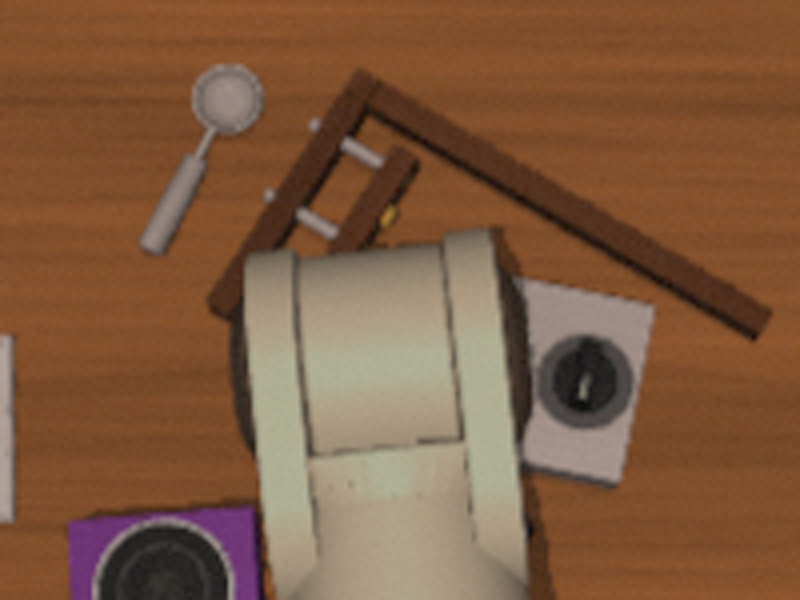

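Dial mark at about (585,388) now points towards the warmer's -x, so it is off. Next I descend and push towards the long rail.

```bash
python3 -m crank '[[[0,0,-1,0,0,0],[0,0,-1,0,0,0],[0,0,-1,0,0,0],[0,0,-1,0,0,0],[0,0,-1,0,0,0],[0,0,-0.6,0,0,0],[0,0,-0.3,0,0,0],[0,0,0,0,0,0],[0,0,0,0,0,0],[0,0,0,0,0,0]]]' 1
python3 -m crank '[[[0.172,-0.102,0,0,0,0],[0.172,-0.102,0,0,0,0],[0.172,-0.102,0,0,0,0],[0.172,-0.102,0,0,0,0],[0.172,-0.102,0,0,0,0],[0.172,-0.102,0,0,0,0],[0.172,-0.102,0,0,0,0],[0.172,-0.102,0,0,0,0],[0.172,-0.102,0,0,0,0],[0.172,-0.102,0,0,0,0],[0,0,0,0,0,0]]]'
```

```text
time: 9.82
ee_pos: [0.4202, 0.0508, 0.036]
tcp_rot: [180.0, 0.1, 149.5]
wrist_force: [-0.8, -0.1, 0.4]
opening: 0.0855
grasp_force: 0.0
time: 10.73
ee_pos: [0.4545, 0.03, 0.0348]
tcp_rot: [-180.0, 0.0, 149.5]
wrist_force: [-0.3, -1.6, -0.0]
opening: 0.0854
grasp_force: 0.0
```

```bash
python3 -m crank '[[[0.172,-0.102,0,0,0,0],[0.172,-0.102,0,0,0,0],[0.172,-0.102,0,0,0,0],[0.172,-0.102,0,0,0,0],[0.172,-0.102,0,0,0,0],[0.129,-0.076,0,0,0,0],[0.086,-0.051,0,0,0,0]]]'
python3 - <<'E'
from workcell import bot
import cv2
o=bot.get_obs();print(o['ee_pos'],o['wrist_force'],o['torque'])
t=bot.camera("top")[105:225,230:390,::-1]; s=bot.camera("side")[160:280,225:385,::-1]
import numpy as np
cv2.imwrite("pics/p2.png",np.vstack([cv2.resize(x,(400,300),interpolation=cv2.INTER_CUBIC) for x in(t,s)]))
E
```

```text
time: 11.32
ee_pos: [0.4757, 0.0175, 0.0349]
tcp_rot: [180.0, -0.0, 149.5]
wrist_force: [-2.6, 1.8, 1.8]
opening: 0.0852
grasp_force: 1.5
[0.47572939 0.01749978 0.03487679] [-2.56984448  1.80612717  1.76522844] [0.57197514 0.35806294 0.18066188]
```

View pics/p2.png

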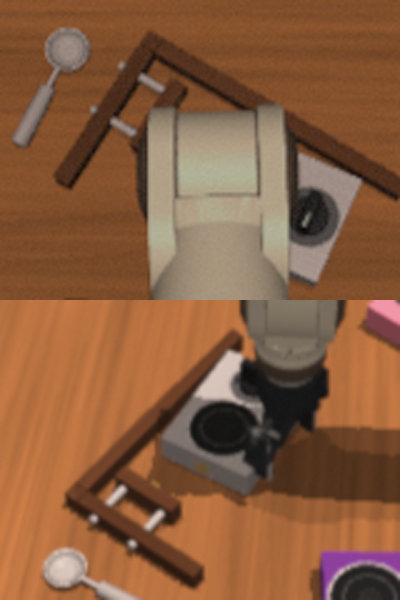

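The warmer has nearly squared to the gripper (side view), close to the long rail. I'll carry on more slowly.

```bash
python3 -m crank '[[[0.086,-0.051,0,0,0,0],[0.086,-0.051,0,0,0,0],[0.086,-0.051,0,0,0,0],[0.086,-0.051,0,0,0,0],[0.086,-0.051,0,0,0,0],[0.086,-0.051,0,0,0,0],[0.086,-0.051,0,0,0,0],[0.086,-0.051,0,0,0,0]]]'
python3 -m crank '[[[0.043,-0.0255,0,0,0,0],[0.043,-0.0255,0,0,0,0],[0.043,-0.0255,0,0,0,0],[0.043,-0.0255,0,0,0,0]]]'
python3 -m crank '[[[0.03,-0.018,0,0,0,0],[0.03,-0.018,0,0,0,0],[0.03,-0.018,0,0,0,0],[0,0,0,0,0,0]]]'
```

```text
time: 12.08
ee_pos: [0.4893, 0.0094, 0.0349]
tcp_rot: [180.0, -0.0, 149.5]
wrist_force: [-0.5, 3.0, 1.1]
opening: 0.0856
grasp_force: 1.4
time: 12.42
ee_pos: [0.4926, 0.0074, 0.0349]
tcp_rot: [180.0, 0.0, 149.5]
wrist_force: [-1.0, 2.9, 0.7]
opening: 0.0852
grasp_force: 1.5
time: 12.75
ee_pos: [0.4945, 0.0063, 0.0349]
tcp_rot: [-180.0, 0.0, 149.5]
wrist_force: [-1.5, 2.1, 0.3]
opening: 0.0855
grasp_force: 1.0
```

```bash
python3 -m crank '[[[0.043,-0.0255,0,0,0,0],[0.043,-0.0255,0,0,0,0]]]'
python3 -m crank '[[[0.03,-0.018,0,0,0,0],[0.03,-0.018,0,0,0,0],[0,0,0,0,0,0]]]'
python3 -c "
from workcell import bot;o=bot.get_obs();print(o['ee_pos'],o['wrist_force'],o['torque'])"
```

```text
time: 12.92
ee_pos: [0.4959, 0.0054, 0.0349]
tcp_rot: [-180.0, -0.0, 149.5]
wrist_force: [-4.0, 3.2, 1.7]
opening: 0.0853
grasp_force: 2.5
time: 13.17
ee_pos: [0.4969, 0.0047, 0.0348]
tcp_rot: [-180.0, -0.1, 149.5]
wrist_force: [-5.1, 4.2, 2.7]
opening: 0.0854
grasp_force: 3.0
[0.49690967 0.00467313 0.03484913] [-5.05597428  4.18074525  2.73359516] [ 0.57031348  0.95556754 -0.16105256]
```

```bash
for k in 1; do python3 -m crank '[[[0.03,-0.018,0,0,0,0],[0.03,-0.018,0,0,0,0],[0,0,0,0,0,0]]]'
python3 -m crank '[[[0.03,-0.018,0,0,0,0],[0.03,-0.018,0,0,0,0],[0,0,0,0,0,0]]]'; done
python3 -c "
from workcell import bot;o=bot.get_obs();print(o['ee_pos'],o['wrist_force'],o['torque'])"
```

```text
time: 13.42
ee_pos: [0.497, 0.0046, 0.0348]
tcp_rot: [-180.0, -0.2, 149.5]
wrist_force: [-10.4, 9.0, 7.5]
opening: 0.0857
grasp_force: 7.2
time: 13.67
ee_pos: [0.4972, 0.0046, 0.0348]
tcp_rot: [180.0, -0.4, 149.5]
wrist_force: [-17.7, 14.5, 12.1]
opening: 0.0858
grasp_force: 11.2
[0.49715304 0.00461958 0.03481227] [-17.67365067  14.52830085  12.08056032] [ 2.19274976  3.44653172 -0.66874136]
```

```bash
python3 -m crank '[[[-0.03,0.018,0,0,0,0],[-0.1,0.06,0,0,0,0],[-0.3,0.178,0,0,0,0],[-0.43,0.255,0,0,0,0],[-0.43,0.255,0,0,0,0],[0,0,1,0,0,0],[0,0,1,0,0,0],[0,0,1,0,0,0],[0,0,1,0,0,0],[0,0,1,0,0,0],[0,0,1,0,0,0],[0,0,0,0,0,0]]]'
python3 -m crank '[[[0.1,-0.61,0,0,0,-1],[0.1,-0.61,0,0,0,-1],[0.1,-0.61,0,0,0,-1],[0.1,-0.61,0,0,0,-1],[0.1,-0.61,0,0,0,-1],[0.1,-0.61,0,0,0,-1],[0.1,-0.61,0,0,0,-1],[0.1,-0.61,0,0,0,-1],[0.1,-0.61,0,0,0,-1],[0.1,-0.61,0,0,0,-1],[0.1,-0.61,0,0,0,-1],[0.1,-0.61,0,0,0,-1],[0.1,-0.61,0,0,0,-1],[0,0,0,0,0,-0.1],[0,0,0,0,0,0],[0,0,0,0,0,0]]]'
python3 - <<'E'
from workcell import bot
import cv2
print(bot.get_obs()['q'])
i=bot.camera("top")[:,:,::-1][105:225,240:400]
cv2.imwrite("pics/top3.png",cv2.resize(i,(800,600),interpolation=cv2.INTER_CUBIC))
E
```

```text
time: 14.67
ee_pos: [0.4747, 0.0188, 0.1589]
tcp_rot: [179.8, 0.3, 149.5]
wrist_force: [0.6, 0.5, 1.0]
opening: 0.085
grasp_force: 0.0
time: 16.0
ee_pos: [0.4995, -0.1395, 0.1546]
tcp_rot: [-180.0, 0.0, 59.7]
wrist_force: [-0.2, 0.5, -0.1]
opening: 0.0855
grasp_force: 0.0
[-1.56026708e+01 -1.46566261e-01 -5.80025706e+00  8.43712438e+01
  5.38014114e-03  1.04741124e+02]
```

View pics/top3.png

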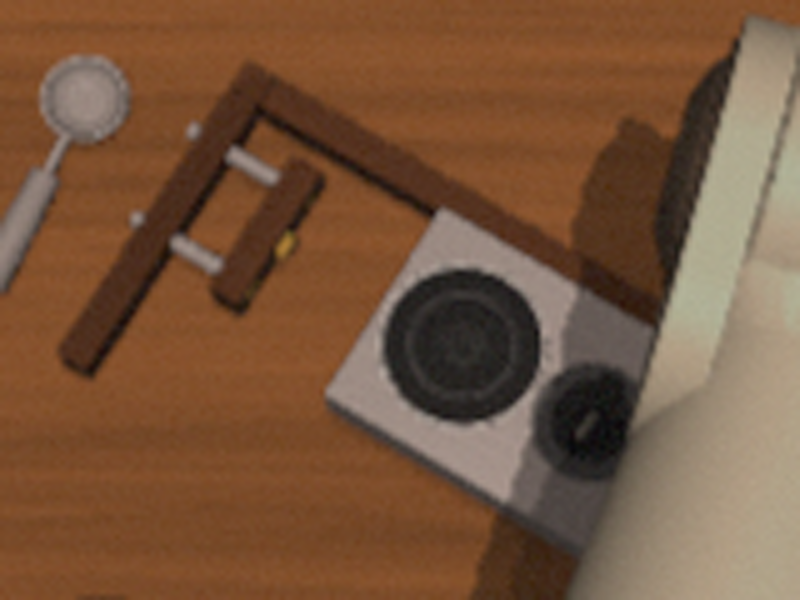

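Warmer lies along the rail: corners at (440,208) and (327,393), mark down towards -x.

Run:
```python
from h import *
px=lambda q:np.array(q)/5.+[240,105]
c=np.array([.7093,.0972]);a=np.radians(-30.64)
loc=lambda q:(R2(a).T@(np.array(q)-c))*1e3
A,B,D=[ray("top",px(q),.045) for q in((440,208),(327,393),(585,558))]
print(loc(A),loc(B),loc(D),np.degrees(np.arctan2(*(A-B)[::-1])),np.degrees(np.arctan2(*(B-D)[::-1]))-90)
print(loc([.4995,-.1395]))
```

```text
[  -2.12321734 -119.98769587] [-123.43822002 -121.40625519] [-128.65085887 -287.48877898] -29.970060121255244 -32.43768581133876
[ -59.87676553 -310.57640437]
```

```bash
python3 -m crank '[[[-0.21,-0.36,0,0,0,0],[-0.21,-0.36,0,0,0,0],[-0.21,-0.36,0,0,0,0],[0,0,-1,0,0,0],[0,0,-1,0,0,0],[0,0,-1,0,0,0],[0,0,-1,0,0,0],[0,0,-1,0,0,0],[0,0,-0.7,0,0,0],[0,0,-0.3,0,0,0],[0,0,0,0,0,0],[0,0,0,0,0,0]]]' 0.6
python3 -m crank '[[[0.102,0.172,0,0,0,0],[0.102,0.172,0,0,0,0],[0.102,0.172,0,0,0,0],[0.102,0.172,0,0,0,0],[0.102,0.172,0,0,0,0],[0.051,0.086,0,0,0,0],[0.051,0.086,0,0,0,0],[0.051,0.086,0,0,0,0],[0.051,0.086,0,0,0,0],[0.051,0.086,0,0,0,0],[0.051,0.086,0,0,0,0],[0.051,0.086,0,0,0,0],[0.051,0.086,0,0,0,0]]]'
python3 -c "
from workcell import bot;o=bot.get_obs();print(o['ee_pos'],o['wrist_force'],o['torque'])"
```

```text
time: 17.05
ee_pos: [0.4872, -0.162, 0.0354]
tcp_rot: [180.0, -0.0, 59.5]
wrist_force: [0.7, -0.3, -0.6]
opening: 0.0509
grasp_force: 0.0
time: 18.13
ee_pos: [0.5057, -0.1306, 0.0349]
tcp_rot: [-180.0, 0.0, 59.5]
wrist_force: [-0.3, -0.0, -0.6]
opening: 0.0514
grasp_force: 0.0
[ 0.50568174 -0.13055934  0.03486279] [-0.29909679 -0.0054196  -0.62174464] [-0.00024397  0.02716356 -0.03715251]
```

```bash
python3 -m crank '[[[0.051,0.086,0,0,0,0],[0.051,0.086,0,0,0,0],[0.051,0.086,0,0,0,0],[0.051,0.086,0,0,0,0],[0.051,0.086,0,0,0,0]]]'
python3 -m crank '[[[0.077,0.129,0,0,0,0],[0.077,0.129,0,0,0,0],[0.077,0.129,0,0,0,0],[0.077,0.129,0,0,0,0],[0.077,0.129,0,0,0,0],[0.077,0.129,0,0,0,0],[0.077,0.129,0,0,0,0],[0.077,0.129,0,0,0,0],[0.077,0.129,0,0,0,0],[0.077,0.129,0,0,0,0]]]'
python3 -c "
from workcell import bot;o=bot.get_obs();print(o['ee_pos'],o['wrist_force'],o['torque'])"
```

```text
time: 18.55
ee_pos: [0.5107, -0.1221, 0.0349]
tcp_rot: [180.0, 0.0, 59.5]
wrist_force: [-2.2, -4.3, 0.3]
opening: 0.0516
grasp_force: 2.1
time: 19.38
ee_pos: [0.5262, -0.096, 0.0349]
tcp_rot: [-180.0, 0.0, 59.5]
wrist_force: [-2.9, -3.0, 1.1]
opening: 0.051
grasp_force: 2.4
[ 0.52621334 -0.09601872  0.03487737] [-2.87961637 -2.99843576  1.13868266] [-0.69649811  0.5488928   0.00852261]
```

```bash
python3 -m crank '[[[0.051,0.086,0,0,0,0],[0.051,0.086,0,0,0,0],[0.051,0.086,0,0,0,0],[0.051,0.086,0,0,0,0],[0.051,0.086,0,0,0,0],[0.051,0.086,0,0,0,0],[0.051,0.086,0,0,0,0]]]'
python3 -m crank '[[[0.0255,0.043,0,0,0,0],[0.0255,0.043,0,0,0,0],[0.0255,0.043,0,0,0,0],[0.0255,0.043,0,0,0,0],[0.0255,0.043,0,0,0,0]]]'
python3 -m crank '[[[0.018,0.03,0,0,0,0],[0.018,0.03,0,0,0,0],[0.018,0.03,0,0,0,0]]]'
```

```text
time: 19.97
ee_pos: [0.5333, -0.0841, 0.0348]
tcp_rot: [-180.0, 0.0, 59.5]
wrist_force: [-2.6, -3.3, 0.9]
opening: 0.0515
grasp_force: 2.5
time: 20.38
ee_pos: [0.5358, -0.0799, 0.0349]
tcp_rot: [-180.0, 0.0, 59.5]
wrist_force: [-2.6, -4.4, 1.1]
opening: 0.0514
grasp_force: 2.5
time: 20.63
ee_pos: [0.5369, -0.0782, 0.0349]
tcp_rot: [-180.0, 0.0, 59.5]
wrist_force: [-4.6, -3.8, 1.6]
opening: 0.0514
grasp_force: 2.5
```

```bash
python3 -m crank '[[[0.018,0.03,0,0,0,0],[0.018,0.03,0,0,0,0],[0.018,0.03,0,0,0,0],[0.018,0.03,0,0,0,0]]]'
python3 -m crank '[[[0.018,0.03,0,0,0,0],[0.018,0.03,0,0,0,0],[0,0,0,0,0,0]]]'
python3 -m crank '[[[0.018,0.03,0,0,0,0],[0.018,0.03,0,0,0,0],[0,0,0,0,0,0]]]'
```

```text
time: 20.97
ee_pos: [0.5383, -0.0758, 0.0349]
tcp_rot: [-180.0, 0.0, 59.5]
wrist_force: [-3.5, -5.0, 1.1]
opening: 0.0509
grasp_force: 2.7
time: 21.22
ee_pos: [0.539, -0.0745, 0.0349]
tcp_rot: [-180.0, 0.0, 59.5]
wrist_force: [-2.7, -3.1, 1.7]
opening: 0.0514
grasp_force: 2.4
time: 21.47
ee_pos: [0.5397, -0.0733, 0.0349]
tcp_rot: [-180.0, 0.0, 59.5]
wrist_force: [-2.9, -4.5, 1.5]
opening: 0.0515
grasp_force: 2.5
```

Still sliding, so I'll continue gently.

```bash
python3 -m crank '[[[0.018,0.03,0,0,0,0],[0.018,0.03,0,0,0,0],[0.018,0.03,0,0,0,0]]]'
python3 -m crank '[[[0.018,0.03,0,0,0,0],[0.018,0.03,0,0,0,0],[0,0,0,0,0,0]]]'
python3 -m crank '[[[0.018,0.03,0,0,0,0],[0.018,0.03,0,0,0,0],[0,0,0,0,0,0]]]'
```

```text
time: 21.72
ee_pos: [0.5407, -0.0716, 0.0349]
tcp_rot: [-180.0, 0.0, 59.5]
wrist_force: [-3.7, -4.3, 2.5]
opening: 0.0514
grasp_force: 2.9
time: 21.97
ee_pos: [0.541, -0.0711, 0.0349]
tcp_rot: [-180.0, 0.1, 59.4]
wrist_force: [-6.3, -8.2, 2.9]
opening: 0.0514
grasp_force: 5.3
time: 22.22
ee_pos: [0.5411, -0.071, 0.0349]
tcp_rot: [-180.0, 0.3, 59.4]
wrist_force: [-10.6, -15.7, 5.5]
opening: 0.0512
grasp_force: 9.3
```

```bash
python3 -m crank '[[[0.018,0.03,0,0,0,0],[0,0,0,0,0,0],[0,0,0,0,0,0]]]'
python3 -m crank '[[[-0.018,-0.03,0,0,0,0],[-0.03,-0.05,0,0,0,0],[-0.1,-0.17,0,0,0,0],[-0.255,-0.43,0,0,0,0],[-0.255,-0.43,0,0,0,0],[-0.255,-0.43,0,0,0,0],[0,0,1,0,0,0],[0,0,1,0,0,0],[0,0,1,0,0,0],[0,0,1,0,0,0],[0,0,1,0,0,0],[0,0,1,0,0,0],[-1,-0.3,0.5,0,0,0],[-1,-0.3,0.5,0,0,0],[-1,-0.3,0,0,0,0],[-1,-0.3,0,0,0,0],[-1,-0.3,0,0,0,0],[0,0,0,0,0,0]]]'
python3 - <<'E'
from workcell import bot
import cv2
i=bot.camera("top")[:,:,::-1][105:225,240:400]
cv2.imwrite("pics/top4.png",cv2.resize(i,(800,600),interpolation=cv2.INTER_CUBIC))
E
```

```text
time: 22.47
ee_pos: [0.541, -0.0709, 0.0349]
tcp_rot: [-180.0, 0.3, 59.4]
wrist_force: [-13.6, -18.1, 6.9]
opening: 0.051
grasp_force: 11.1
time: 23.97
ee_pos: [0.4217, -0.1304, 0.1754]
tcp_rot: [180.0, 0.0, 59.4]
wrist_force: [0.1, 0.6, -0.2]
opening: 0.0512
grasp_force: 0.0
```

View pics/top4.png

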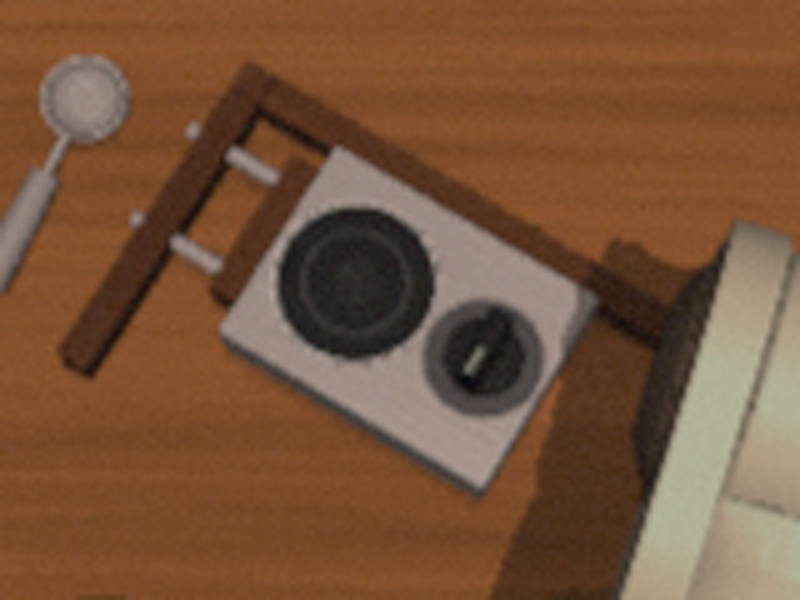

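Run:
```python
from h import *
h=.045;s=lambda *q:np.array(q)/5.+[240,105]
w,e=fit("top",[[.0625,.085,h],[.0625,-.085,h],[-.0625,-.085,h],[-.0625,.085,h]],s((338,146),(599,299),(481,493),(220,331)),[.5,0,0])
c=np.array([.7093,.0972]);a=np.radians(-30.64)
print(w[:2],np.degrees(w[2]),e,(R2(a).T@(place(w,[[.0625,.085,0]])[0,:2]-c))*1e3)
b,d=[ray("top",s(q)[0],.084) for q in((462,378),(510,310))]
print(np.degrees(np.arctan2(*(b-d)[::-1]))-180)
```

```text
[0.58479942 0.01148201] -31.007976835532 0.5819852465344297 [ -0.38849235 -52.60449517]
-34.11974481682256
```

Vision puts the warmer within about 0.4 mm of the rail and on the stop. I'll confirm the rail contact by touch with a light second press.

```bash
python3 -m crank '[[[0.288,0.738,0,0,0,1],[0.288,0.738,0,0,0,1],[0.288,0.738,0,0,0,1],[0.288,0.738,0,0,0,1],[0.288,0.738,0,0,0,1],[0.288,0.738,0,0,0,1],[0.288,0.738,0,0,0,1],[0.288,0.738,0,0,0,1],[0.288,0.738,0,0,0,1],[0.288,0.738,0,0,0,1],[0.288,0.738,0,0,0,1],[0.288,0.738,0,0,0,1],[0.288,0.738,0,0,0,1],[0,0,0,0,0,0.1],[0,0,0,0,0,0],[0,0,0,0,0,0]]]' 1
python3 -m crank '[[[0,0,-1,0,0,0],[0,0,-1,0,0,0],[0,0,-1,0,0,0],[0,0,-1,0,0,0],[0,0,-1,0,0,0],[0,0,-1,0,0,0],[0,0,-0.7,0,0,0],[0,0,-0.3,0,0,0],[0,0,0,0,0,0],[0.172,-0.102,0,0,0,0],[0.172,-0.102,0,0,0,0],[0.172,-0.102,0,0,0,0],[0.172,-0.102,0,0,0,0],[0.129,-0.076,0,0,0,0],[0.086,-0.051,0,0,0,0],[0.043,-0.0255,0,0,0,0],[0.043,-0.0255,0,0,0,0],[0,0,0,0,0,0]]]'
```

```text
time: 25.35
ee_pos: [0.4993, 0.0623, 0.1746]
tcp_rot: [-180.0, -0.0, 149.4]
wrist_force: [0.7, 0.5, -0.1]
opening: 0.0856
grasp_force: 0.0
time: 26.85
ee_pos: [0.5191, 0.0508, 0.0348]
tcp_rot: [-180.0, -0.0, 149.5]
wrist_force: [-0.0, 0.5, 1.8]
opening: 0.0854
grasp_force: 0.0
```

```bash
python3 -m crank '[[[0.043,-0.0255,0,0,0,0],[0.043,-0.0255,0,0,0,0],[0.043,-0.0255,0,0,0,0],[0,0,0,0,0,0]]]'
python3 -m crank '[[[0.03,-0.018,0,0,0,0],[0.03,-0.018,0,0,0,0],[0,0,0,0,0,0]]]'
python3 -m crank '[[[0.03,-0.018,0,0,0,0],[0.03,-0.018,0,0,0,0],[0,0,0,0,0,0]]]'
```

```text
time: 27.18
ee_pos: [0.5218, 0.0492, 0.0349]
tcp_rot: [180.0, 0.0, 149.5]
wrist_force: [-0.2, -0.3, 0.1]
opening: 0.0852
grasp_force: 0.0
time: 27.43
ee_pos: [0.5229, 0.0485, 0.0349]
tcp_rot: [-180.0, -0.0, 149.5]
wrist_force: [-0.5, -1.4, -0.4]
opening: 0.0853
grasp_force: 0.0
time: 27.68
ee_pos: [0.523, 0.0484, 0.0348]
tcp_rot: [-180.0, -0.2, 149.5]
wrist_force: [-7.3, 5.1, 5.0]
opening: 0.0854
grasp_force: 4.0
```

Immediate stiff contact at the same offset as before, so it is flush on the rail. I'll back off, do a final check and hand in.

```bash
python3 -m crank '[[[0.02,-0.012,0,0,0,0],[0,0,0,0,0,0],[-0.03,0.018,0,0,0,0],[-0.1,0.06,0,0,0,0],[-0.3,0.178,0,0,0,0],[-0.43,0.255,0,0,0,0],[-0.43,0.255,0,0,0,0],[0,0,1,0,0,0],[0,0,1,0,0,0],[0,0,1,0,0,0],[0,0,1,0,0,0],[0,0,1,0,0,0],[0,0,1,0,0,0],[-1,-0.5,0.5,0,0,0],[-1,-0.5,0.5,0,0,0],[-1,-0.5,0,0,0,0],[-1,-0.5,0,0,0,0],[-1,-0.5,0,0,0,0],[-1,-0.5,0,0,0,0],[0,0,0,0,0,0]]]'
python3 - <<'E'
from workcell import bot
import cv2,numpy as np
t=bot.camera("top")[105:225,240:400,::-1]; s=bot.camera("side")[160:280,225:385,::-1]
cv2.imwrite("pics/p5.png",np.vstack([cv2.resize(x,(400,300),interpolation=cv2.INTER_CUBIC) for x in(t,s)]))
E
```

```text
time: 29.35
ee_pos: [0.3756, 0.0023, 0.1752]
tcp_rot: [-180.0, 0.0, 149.5]
wrist_force: [0.0, 0.2, 0.1]
opening: 0.0854
grasp_force: 0.0
```

View pics/p5.png

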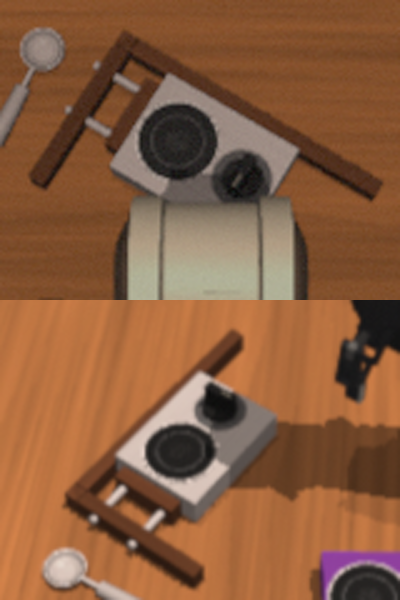

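Both views show the warmer flush with the rail and the stop, the pin covered, the dial off and the gripper clear.

```bash
python3 -c "
from workcell import bot;print(bot.job_done())"
```

```text
the job is handed in; nothing more can be done
None
```

The warmer is parked flush against the long rail and the end stop with the dial at its off stop, and I handed the job in at about 29 s; the pin was hidden behind the warmer, so I judged it pushed in from the firm contact.

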